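# Lock the cam cap onto the aquarium filter

## Task

Close the aquarium filter's port: lift the metal cap coupler, arms still raised, and fit it squarely down over the steel adapter on the filter, feeling for it rather than forcing, until it rests on the rubber gasket. Then swing its two cam arms down together, neither running far ahead of the other, all the way to their stops so that the cap is pulled down tight, and let go. Press gently throughout, and leave the bottle, the mug and the coin stack where they are.

Things in the scene. Friction and masses are not known exactly. Their poses are not given: they have to be found in the camera images.
- coupler: Loose round aluminium cap, mouth down, 0.35 kg. Origin: centre of the mouth (underside), z up. 48 mm across, 42 mm tall; bore 38 mm, 36 mm deep. Grip it by two flats facing its +x and -x, 50 mm apart, 26 mm wide, 2 to 40 mm above the mouth. Cam arms hinge on its +y and -y sides, 27 mm from the axis, 18 mm above the mouth. May be fitted at any turn about its vertical axis.
- cam_left (a joint): Angle of the steel arm on the coupler's +y side, rad. At 0 it points outward, 60 degrees above level; it swings down as the value grows: level at 1.05, stop at 1.85 (46 degrees below level). Stiff hinge (0.09 N m): it stays where left. Above 0.55 its cam reaches into the bore; nearing the stop the cam hooks under the adapter's collar and pulls the cap down.
- cam_right (a joint): The same for the arm on the coupler's -y side (mirror image, same values).
- cam_left_tip (a point): Outer end of the left arm's bar: 12 mm wide, 8 mm thick, ends 52 mm from its hinge (a thin finger ring beyond is only for show). Pressing straight down on both arms at once, 42 to 57 mm from the cap's axis with wide open fingers astride it, drives them to the stop: about 5 to 15 N on each arm.
- cam_right_tip (a point): Outer end of the right cam arm's bar, mid-thickness, 52 mm from its hinge.
- filter: Fixed grey and black filter canister, 204 x 164 x 110 mm high, heavy. Origin: centre of its underside. The upright steel adapter stands near the centre of its top, in a slotted mount.
- port (a point): Nominal port centre at the height of the adapter's rim, 65 mm above the canister. The adapter really stands up to 4 mm off it each way (x and y), fast. Its collar: 36 mm across, 10 mm tall, top edge bevelled 1.5 mm; then a 20 mm tall groove and a 36 mm stem. Gasket on top: 22 mm across, 8 mm tall, yields 1 mm per 2 N to 5.5 mm. Cap's mouth below rim: resting 30 mm, locked 33.
- conditioner: Bystander: blue plastic bottle, 48 mm across, 150 mm tall. Origin: underside centre.
- mug: Bystander: white mug, 80 mm across, 90 mm tall. Origin: underside centre.
- coin_stack: Bystander: stack of coins, 26 mm across, 26 mm tall. Origin: underside centre.
Not all that is in view belongs to the job. Leave any pink look-alike of the coupler alone.

How it is judged:
By the outcome, as a careful person would: the job done as asked, in the order asked, and still so for the second after the job is handed in, with the robot touching nothing.
It also fails if it takes over 67 s, if anything falls off the work surface, if the arm or the gripper's body presses on something with over 40 N, if the wrist force passes 120 N, or if a joint passes its speed limit or range.

## Robot

A 6-joint arm with a two-finger parallel gripper is mounted at the origin on the work surface. World frame = base frame: x ahead of the robot, y to its left, z up, the work surface at z = 0. Lengths are in m, angles in rad, forces in N, time in s.
With the tool pointing down it reaches from about 0.375 to 0.9 m from the base axis. Payload 3.1 kg.
Tool frame: the origin (TCP) lies on the front face of the gripper's body, between the roots of the fingers; the fingertips stand 73 mm ahead of it and the grasp point (between the pads) lies 54 mm ahead of it (arm.grip_depth is the distance from the TCP to the grasp point, in m); z points along the fingers, y is the line along which they close (so a half turn about z gives the same grasp; the last joint's range is limited). The gripper opens to 85 mm and grips with 20 to 120 N. Pads are 22 mm wide; open, the fingers measure 114 mm over their backs; the gripper's body (76 mm by 85 mm) begins 54 mm behind the grasp point. The pads swing forward as they close: fully open they stand 13 mm farther back than shut.
Start: joints at [1.046, 0.527, 1.433, -0, 1.181, -0.178], TCP at [0.212, 0.588, 0.304] pointing down, gripper open.
Joint ranges: [-3.08, 3.08], [-0.75, 2.2], [0.22, 2.44], [-1.43, 4.57], [0, 2.65], [-2.85, 2.85]. Speed limits (rad/s): [2.79, 2.79, 3.14, 3.14, 3.14, 3.14].

## Interface

Orientations are given as a rotation vector (axis times angle).
In Python, from rig import arm gives the robot as it stands.
- The arm moves only by the tool jog_arm, never from a script. Its argument "steps" is a list that holds one entry, the list of rows, each a list of 7 numbers: the turn, a rotation vector about the world's x, y, z in degrees, then the shift along the world's x, y, z in cm, then the opening, from 0 (shut) to 1 (fully open). In form: [[[rx, ry, rz, dx, dy, dz, gripper], ...]]. A call has exactly 10 rows; each row shifts and turns the commanded pose from where the row before left it; what a row does not reach is not made up. A row lasts 1/10 s, in which the tool goes at most 50 mm and 8.59 degrees, less where a joint would pass 70% of its speed; a pose out of reach is approached as far as the arm can. A call with a gripper value outside its range is refused whole. The fingers move at their own pace and stop on an object; "newtons" is the grip in N (left out, the last holds). Time passes only in rows, so rows that do not move let the fingers close, or fill a call up. It gives the time, the measured TCP pose, the force, the opening and the grip force at its end, in the units of the state.
- arm.read_state(): the state, without advancing time (a new reading comes with each control period).
- arm.capture(name): name is "side" or "top"; returns a dict with "image" (400x640x3 uint8, red, green, blue), "vfov" (degrees; the focal length in pixels is half the picture's height over the tangent of half this angle, whatever the lens; pixels are square), "cx", "cy" (the principal point, pixels), "R" (3x3) and "t" (3): a world point X has camera coordinates R X + t. Camera axes: x right, y down, z forward; pixel columns grow to the right and rows downward; lengths in m; the calibration is good to about 2 mm. A picture is of the moment at which its call begins. There is no depth.
- arm.job_done(): hands the job in; it is judged then, once.
The state is a dict: "clock": time; "joints": joint angles; "joint_vel": joint speeds; "tau": joint torques, N m; "tcp_pos": TCP position; "tcp_rot": TCP orientation; "contact_force": force on the tool from outside, world axes, zero at the start; "torque": the same for the moment, N m; "gripper_width": finger opening in m; "gripper_force": force on a finger pad.
Only numpy, scipy, OpenCV 4.12 (cv2) and the standard library are available. Lean on these libraries where they do the work, as an engineer would, in place of code of your own. Each camera call takes 0.05 s, during which the arm holds its last target. There are 200 camera calls.

## Working session

There is one attempt and no reset: what is moved stays moved. The work goes in short steps, Python scripts to look and compute and a tool call to move; the robot and the scene stay as the last step left them, time stands still between calls to the robot, and variables do not carry over. Pictures are saved under pics/ and viewed, at most 10 in all, crops included, and the job is handed in when it is done.

Besides the shell and the picture viewer there is one more tool, called after "Request:" by a JSON object that holds its "name" and its "arguments". jog_arm: Moves the arm, as the interface text tells. Its arguments: {"type":"object","properties":{"steps":{"type":"array","items":{"type":"array","items":{"type":"array","items":{"type":"number"}}}},"newtons":{"type":"number"}},"required":["steps"]}

```bash
mkdir -p pics; ls; python3 - <<'E'
from rig import arm
import cv2,numpy as np
s=arm.read_state();print({k:np.round(v,3) for k,v in s.items()})
for n in("side","top"):
    c=arm.capture(n);cv2.imwrite(f"pics/{n}0.png",c["image"][:,:,::-1])
    print(n,c["vfov"],c["cx"],c["cy"],np.round(c["R"],3).tolist(),np.round(c["t"],3), np.round(-c["R"].T@c["t"],3))
E
```

```text
pics
{'clock': np.float64(0.0), 'joints': array([ 1.047,  0.528,  1.434,  0.   ,  1.181, -0.178]), 'joint_vel': array([-0.001, -0.001,  0.001, -0.   , -0.   , -0.   ]), 'tau': array([-0.0000e+00, -4.4235e+01, -1.7802e+01, -0.0000e+00,  8.0000e-03,
       -0.0000e+00]), 'tcp_pos': array([0.212, 0.588, 0.303]), 'tcp_rot': array([-5.400e-01, -3.094e+00,  3.000e-03]), 'contact_force': array([-0.537,  0.65 , -1.163]), 'torque': array([-0.02 , -0.036,  0.039]), 'gripper_force': np.float64(0.0), 'gripper_width': np.float64(0.085)}
side 42.879060809111195 316.8016434758932 205.12891478166028 [[-0.998, -0.056, -0.005], [-0.027, 0.559, -0.829], [0.049, -0.827, -0.56]] [0.616 0.12  1.573] [0.541 1.269 0.984]
top 45.47211852627496 315.48885863543603 205.12404126548697 [[-0.017, -1.0, -0.008], [-0.993, 0.018, -0.117], [0.118, 0.005, -0.993]] [0.022 0.646 1.531] [0.462 0.002 1.597]
```

View pics/side0.png

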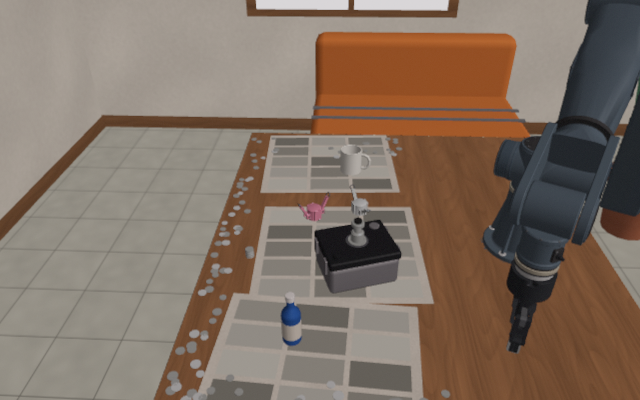

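View pics/top0.png

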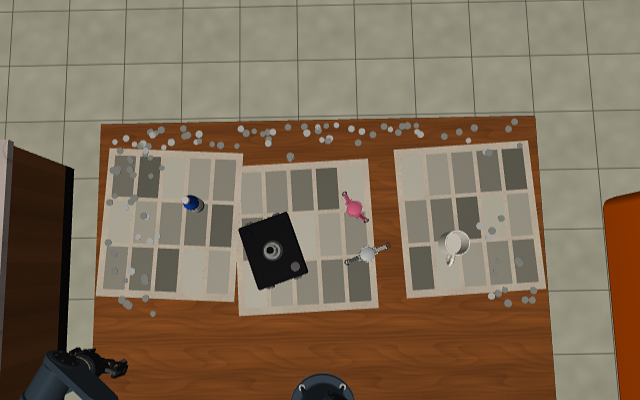

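The side view shows the filter at about (357,255) with the adapter at (357,235). The coupler is partly hidden behind it near (359,205), and the pink decoy is at (315,211). The top view shows the adapter at (272,250), the coupler at (369,254) with its arms at (347,263) and (388,245), and the decoy at (354,208). I'll enlarge both.

```bash
python3 - <<'E'
import cv2,numpy as np
t=cv2.imread("pics/top0.png")[205:295,235:395];s=cv2.imread("pics/side0.png")[170:290,290:410]
t=cv2.resize(t,None,fx=5,fy=5,interpolation=2);s=cv2.resize(s,None,fx=5,fy=5,interpolation=2)
cv2.imwrite("pics/tc.png",t);cv2.imwrite("pics/sc.png",s)
E
```

```text
(no output)
```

View pics/tc.png

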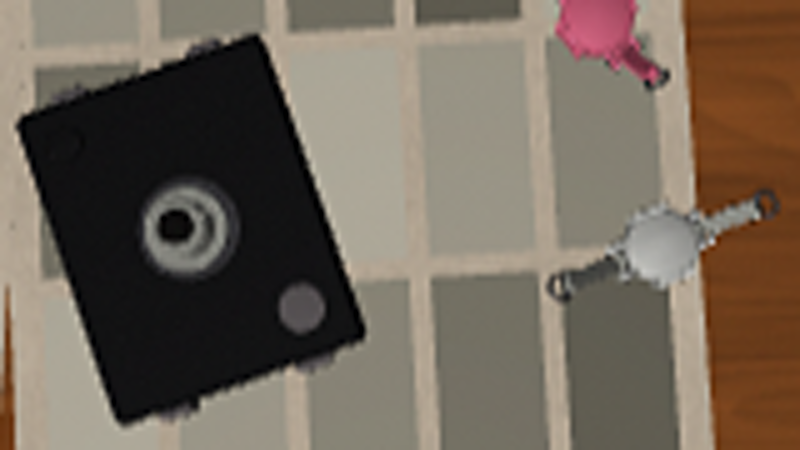

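View pics/sc.png

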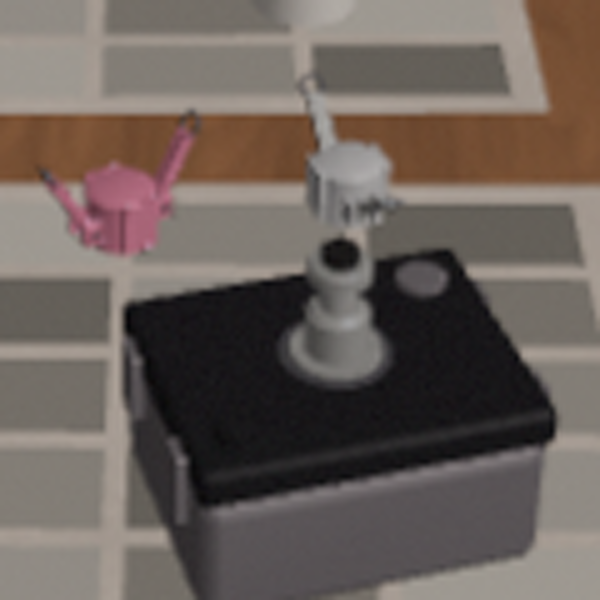

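The top crop shows the gasket at (176,226), the cap top at (663,245) and the arm rings at (562,285) and (766,204). The side crop shows the gasket top at (341,254) and the cap top ellipse at about (350,160). Next I'll refine these and triangulate.

```bash
cat > h.py <<'E'
from rig import arm
import numpy as np, cv2
def ray(c,p):
    f=200/np.tan(np.radians(c["vfov"]/2)); d=c["R"].T@np.array([(p[0]-c["cx"])/f,(p[1]-c["cy"])/f,1.])
    return -c["R"].T@c["t"], d/np.linalg.norm(d)
def plane(c,p,z):
    o,d=ray(c,p); return o+d*(z-o[2])/d[2]
def tri(c1,p1,c2,p2):
    a,d=ray(c1,p1);b,e=ray(c2,p2)
    k=np.linalg.lstsq(np.array([d,-e]).T,b-a,rcond=None)[0]
    return (a+d*k[0]+b+e*k[1])/2, np.linalg.norm(a+d*k[0]-b-e*k[1])
def blob(c,x0,y0,x1,y1,lo,hi,seed):
    im=cv2.resize(c["image"][y0:y1,x0:x1],None,fx=8,fy=8,interpolation=cv2.INTER_CUBIC)
    g=im.astype(int); m=((g.mean(2)>=lo)&(g.mean(2)<=hi)&(np.ptp(g,axis=2)<25)).astype(np.uint8)
    n,l,st,ce=cv2.connectedComponentsWithStats(m)
    i=l[int((seed[1]-y0)*8),int((seed[0]-x0)*8)]
    s=st[i]; 
    print("blob",i,"area",s[4]/64,"bbox",np.round([x0+s[0]/8,y0+s[1]/8,s[2]/8,s[3]/8],1))
    return ce[i]/8+[x0-.44,y0-.44]
E
python3 - <<'E'
from h import *
t=arm.capture("top");s=arm.capture("side")
np.set_printoptions(precision=4,suppress=True)
g1=blob(t,261,240,284,262,0,70,(270.2,250.2)); g2=blob(s,350,215,366,228,0,70,(358.2,220.8))
print("gasket",g1,g2,tri(t,g1,s,g2), plane(t,g1,.183),plane(s,g2,.183))
for lo in(150,165): c1=blob(t,358,244,378,264,lo,255,(368,254)); print(c1,plane(t,c1,.042))
c1=np.array([367.6,253.9]);c2=np.array([360,202])
print("cap",tri(t,c1,s,c2),plane(t,c1,.042),plane(s,c2,.042))
a=plane(t,(235+562/5,205+285/5),.07);b=plane(t,(235+766/5,205+204/5),.07)
print(a,b,(a+b)/2,np.degrees(np.arctan2(*(b-a)[[1,0]])))
# filter corners on lid top z=.11
q=[plane(t,(235+x/5,205+y/5),.11) for x,y in((20,120),(262,38),(363,333),(122,422))];print(np.array(q),np.mean(q,0))
E
```

```text
blob 3 area 41.59375 bbox [266.4 246.8   7.5   7.1]
blob 1 area 40.171875 bbox [354.2 217.6   7.6   6.6]
gasket [269.5928 249.8133] [357.5324 220.5226] (array([0.4984, 0.1477, 0.1786]), np.float64(0.0012086928029468602)) [0.4989 0.1472 0.183 ] [0.498  0.1539 0.183 ]
blob 8 area 115.140625 bbox [360.1 249.9  14.4  12.6]
[366.4258 255.6501] [ 0.4783 -0.1518  0.042 ]
blob 6 area 56.40625 bbox [360.8 253.4   9.9   8.9]
[365.1683 256.7834] [ 0.4747 -0.1476  0.042 ]
cap (array([ 0.4824, -0.1562,  0.037 ]), np.float64(0.0031330104441268367)) [ 0.4839 -0.1558  0.042 ] [ 0.4812 -0.1485  0.042 ]
[ 0.459  -0.0881  0.07  ] [ 0.508  -0.2192  0.07  ] [ 0.4835 -0.1537  0.07  ] -69.51184293159228
[[0.5671 0.2499 0.11  ]
 [0.6159 0.0982 0.11  ]
 [0.4318 0.0377 0.11  ]
 [0.3801 0.1868 0.11  ]] [0.4987 0.1432 0.11  ]
```

Request:
{"name": "jog_arm", "arguments": {"steps": [[[0,0,-2.5,1.35,-3.7,0,1],[0,0,-2.5,1.35,-3.7,0,1],[0,0,-2.5,1.35,-3.7,0,1],[0,0,-2.5,1.35,-3.7,0,1],[0,0,-2.5,1.35,-3.7,0,1],[0,0,-2.5,1.35,-3.7,0,1],[0,0,-2.5,1.35,-3.7,0,1],[0,0,-2.5,1.35,-3.7,0,1],[0,0,-2.5,1.35,-3.7,0,1],[0,0,-2.5,1.35,-3.7,0,1]]]}}

```text
clock: 1.2
tcp_pos: [0.3471, 0.2165, 0.304]
tcp_rot: [1.199, 2.903, 0.0]
contact_force: [0.5, 0.8, -0.2]
gripper_width: 0.0857
gripper_force: 0.0
```

Request:
{"name": "jog_arm", "arguments": {"steps": [[[0,0,-2.5,1.35,-3.7,0,1],[0,0,-2.5,1.35,-3.7,0,1],[0,0,-2.5,1.35,-3.7,-1,1],[0,0,-2.5,1.35,-3.7,-1,1],[0,0,-2.5,1.35,-3.7,-1,1],[0,0,-2.5,1.35,-3.7,-1,1],[0,0,-2.5,1.35,-3.7,-1,1],[0,0,-2.5,1.35,-3.7,-1,1],[0,0,-2.5,1.35,-3.7,-1,1],[0,0,-2.5,1.35,-3.7,-1,1]]]}}

```text
clock: 2.2
tcp_pos: [0.4821, -0.1537, 0.2234]
tcp_rot: [-1.801, -2.574, -0.0]
contact_force: [0.2, -0.4, 0.8]
gripper_width: 0.0856
gripper_force: 0.0
```

```bash
cat >> h.py <<'E'
def rep():
    from scipy.spatial.transform import Rotation as Ro
    s=arm.read_state();R=Ro.from_rotvec(s["tcp_rot"]).as_matrix()
    print(round(float(s["clock"]),2),"p",np.round(s["tcp_pos"],4),"yhead",np.round(np.degrees(np.arctan2(R[1,1],R[0,1])),2),"z",np.round(R[:,2],4),"F",np.round(s["contact_force"],1),"T",np.round(s["torque"],2),"w",round(float(s["gripper_width"]),4),"gf",round(float(s["gripper_force"]),1))
    return s
def shot(n,x0,y0,x1,y1,k,name):
    c=arm.capture(n);cv2.imwrite(f"pics/{name}.png",cv2.resize(c["image"][y0:y1,x0:x1,::-1],None,fx=k,fy=k,interpolation=cv2.INTER_CUBIC));return c
E
python3 - <<'E'
from h import *
rep()
a=arm.capture("side")["image"][140:240,310:410];b=arm.capture("top")["image"][215:295,325:405]
a=cv2.resize(a,(400,400),interpolation=2);b=cv2.resize(b,(400,400),interpolation=2)
cv2.imwrite("pics/hov.png",np.hstack([a,b])[:,:,::-1])
E
```

```text
2.2 p [ 0.4821 -0.1537  0.2234] yhead 20.06 z [ 0.e+00  1.e-04 -1.e+00] F [ 0.2 -0.4  0.8] T [-0.01 -0.03  0.03] w 0.0856 gf 0.0
```

View pics/hov.png

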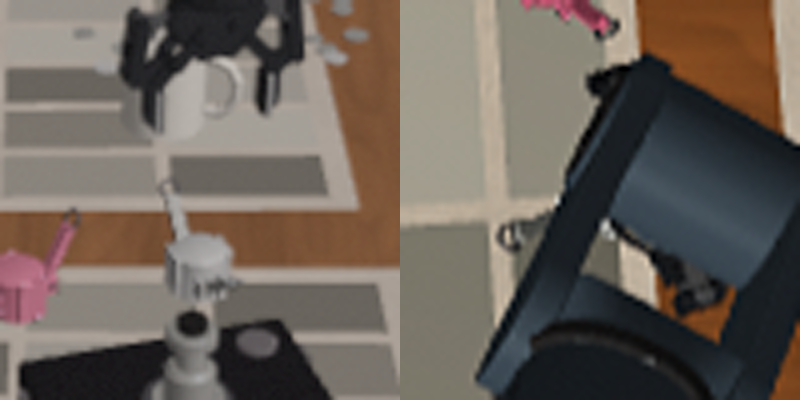

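The side crop (left) shows the open fingers astride the cap column, with the fingers at (150,100) and (268,90) and the cap at (200,255). The view is clear and the heading matches, so I'm going down.

Request:
{"name": "jog_arm", "arguments": {"steps": [[[0,0,0.4,0.1,0,-1.8,1],[0,0,0,0,0,-1.8,1],[0,0,0,0,0,-1.8,1],[0,0,0,0,0,-1.8,1],[0,0,0,0,0,-1.8,1],[0,0,0,0,0,-1.8,1],[0,0,0,0,0,-1.5,1],[0,0,0,0,0,-1.0,1],[0,0,0,0,0,-0.8,1],[0,0,0,0,0,0,1]]]}}

```text
clock: 3.3
tcp_pos: [0.4825, -0.1516, 0.0823]
tcp_rot: [-1.788, -2.582, 0.0]
contact_force: [0.5, 0.7, -0.1]
gripper_width: 0.0853
gripper_force: 0.0
```

Request:
{"name": "jog_arm", "arguments": {"steps": [[[0,0,0,0,0,-0.2,0.8],[0,0,0,0,0,0,0.7],[0,0,0,0,0,0,0.6],[0,0,0,0,0,0,0.5],[0,0,0,0,0,0,0.4],[0,0,0,0,0,0,0.4],[0,0,0,0,0,0,0.4],[0,0,0,0,0,0,0.4],[0,0,0,0,0,0,0.4],[0,0,0,0,0,0,0.4]]], "newtons": 40}}

```text
clock: 4.3
tcp_pos: [0.4836, -0.1522, 0.0817]
tcp_rot: [1.788, 2.581, 0.001]
contact_force: [1.4, 1.9, 5.8]
gripper_width: 0.0494
gripper_force: 42.3
```

```bash
python3 - <<'E'
from h import *
rep()
a=arm.capture("side")["image"][140:240,310:410]
cv2.imwrite("pics/gr.png",cv2.resize(a,(400,400),interpolation=2)[:,:,::-1])
E
```

```text
4.3 p [ 0.4836 -0.1522  0.0817] yhead 20.58 z [ 0.0022 -0.001  -1.    ] F [1.4 1.9 5.8] T [ 0.21 -0.25 -0.02] w 0.0494 gf 42.3
```

View pics/gr.png

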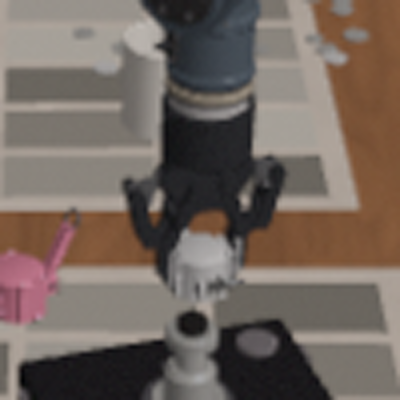

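The side crop shows the fingers closed on the cap at (200,265), with width 49.4 mm matching the flats. Now I lift and carry it.

Request:
{"name": "jog_arm", "arguments": {"steps": [[[0,0,0,0,0,1,0.4],[0,0,0,0,0,2,0.4],[0,0,0,0,0,2.5,0.4],[0,0,0,0,0,2.5,0.4],[0,0,0,0,0,2.5,0.4],[0,0,0,0,0,2.5,0.4],[0,0,0,0,0,2.5,0.4],[0,0,0,0,0,2.5,0.4],[0,0,0,0,0,2,0.4],[0,0,0,0,0,1,0.4]]], "newtons": 40}}

```text
clock: 5.35
tcp_pos: [0.4824, -0.1519, 0.2925]
tcp_rot: [1.788, 2.582, -0.0]
contact_force: [0.6, -0.3, -3.7]
gripper_width: 0.0491
gripper_force: 42.6
```

Request:
{"name": "jog_arm", "arguments": {"steps": [[[0,0,0,0.1,2,0,0.4],[0,0,0,0.1,3,0,0.4],[0,0,0,0.2,3,0,0.4],[0,0,0,0.2,3,0,0.4],[0,0,0,0.2,3,0,0.4],[0,0,0,0.2,3,0,0.4],[0,0,0,0.2,3,0,0.4],[0,0,0,0.2,2.5,0,0.4],[0,0,0,0.1,1.5,0,0.4],[0,0,0,0,0,0,0.4]]]}}

```text
clock: 6.35
tcp_pos: [0.4966, 0.0897, 0.29]
tcp_rot: [-1.784, -2.583, 0.002]
contact_force: [-0.6, -0.6, -2.0]
gripper_width: 0.0497
gripper_force: 42.5
```

```bash
python3 - <<'E'
from h import *
rep()
a=arm.capture("side")["image"][140:265,290:415]
b=arm.capture("top")["image"][205:285,230:310]
cv2.imwrite("pics/car.png",np.hstack([cv2.resize(a,(500,500),interpolation=2),cv2.resize(b,(300,500)[:1]*2,interpolation=2) if 0 else cv2.copyMakeBorder(cv2.resize(b,(300,300),interpolation=2),0,200,0,0,0)])[:,:,::-1])
E
```

```text
6.35 p [0.4966 0.0897 0.29  ] yhead 20.75 z [-2.9e-03  4.0e-04 -1.0e+00] F [-0.6 -0.6 -2. ] T [0.01 0.01 0.02] w 0.0497 gf 42.5
```

View pics/car.png

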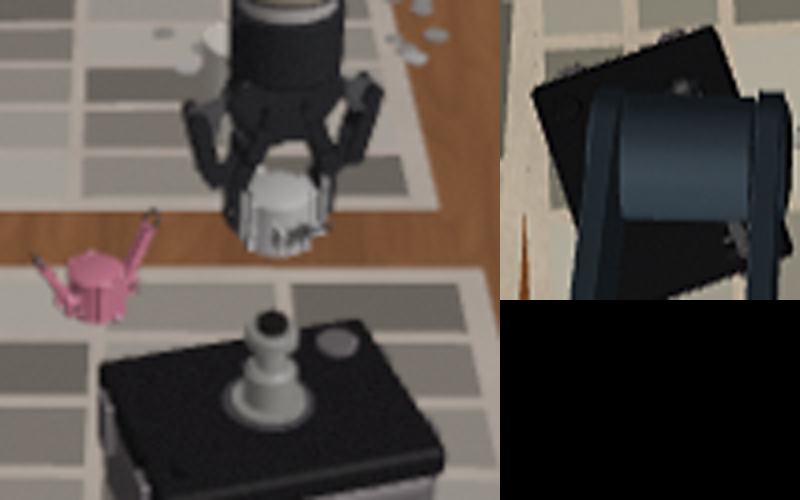

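The side crop shows the cap held level at about (283,215), above and behind the adapter, whose gasket is at (272,322). Next I go over the port and check the alignment.

Request:
{"name": "jog_arm", "arguments": {"steps": [[[0,0,0,0,0.7,0,0.4],[0,0,0,0.1,1,0,0.4],[0,0,0,0.1,1,0,0.4],[0,0,0,0,1,0,0.4],[0,0,0,0,1,0,0.4],[0,0,0,0,0.7,-0.4,0.4],[0,0,0,0,0.3,-0.4,0.4],[0,0,0,0,0,-0.2,0.4],[0,0,0,0,0,0,0.4],[0,0,0,0,0,0,0.4]]]}}

```text
clock: 7.45
tcp_pos: [0.4998, 0.1447, 0.2808]
tcp_rot: [-1.789, -2.582, 0.001]
contact_force: [0.2, -0.6, -2.8]
gripper_width: 0.0497
gripper_force: 42.5
```

```bash
python3 - <<'E'
from h import *
s=rep()
c=shot("side",310,160,410,260,5,"ov")
f=200/np.tan(np.radians(c["vfov"]/2))
for n,X in(("tcp_mouth",s["tcp_pos"]-[0,0,.0817]),("captop",s["tcp_pos"]-[0,0,.0397]),("gasket",np.array([.499,.1472,.183])),("rim",np.array([.499,.1472,.175])),("collarlow",np.array([.499,.1472,.165]))):
    q=c["R"]@X+c["t"];p=q[:2]/q[2]*f+[c["cx"],c["cy"]];print(n,p,(p-[310,160]+.5)*5)
E
```

```text
7.45 p [0.4998 0.1447 0.2808] yhead 20.57 z [-3.e-04 -2.e-04 -1.e+00] F [ 0.2 -0.6 -2.8] T [ 0.05  0.01 -0.02] w 0.0497 gf 42.5
tcp_mouth [357.05442769 213.63589822] [237.77213843 270.67949108]
captop [357.67441712 200.58961923] [240.8720856  205.44809615]
gasket [357.13806722 219.06004458] [238.19033612 297.80022291]
rim [357.02268925 221.46457507] [237.61344623 309.82287535]
collarlow [356.8795167  224.44835727] [236.89758349 324.74178633]
```

View pics/ov.png

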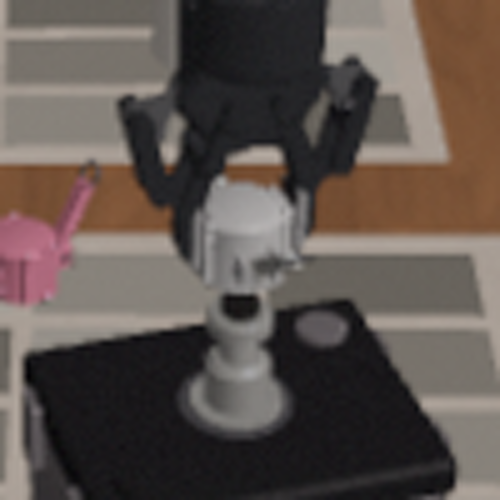

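The side crop shows the cap at about x=247, just above the gasket at (238,303), with the collar spanning 205–275. I'll measure the edges numerically.

```bash
python3 - <<'E'
from h import *
c=arm.capture("side");g=c["image"].astype(int).mean(2)
for r in(196,198,200,202,204,206,208,210,212,214,216,218,222,223,224,225,226,228,236,238,240,242): print(r,*[int(v) for v in g[r,342:376]])
E
```

```text
196 37 36 37 39 38 27 31 36 38 34 90 147 161 131 112 119 118 115 110 96 89 85 96 81 42 24 20 29 35 37 37 40 62 76
198 36 36 34 36 32 30 35 36 36 76 129 141 143 146 148 149 152 153 154 154 157 150 160 139 88 36 22 74 93 66 40 64 80 81
200 35 41 39 35 28 33 34 37 43 128 146 146 148 151 152 155 157 158 159 160 161 164 165 163 160 117 54 91 122 87 45 71 81 79
202 81 82 53 29 36 36 51 96 97 128 147 152 154 155 157 159 161 163 164 165 166 167 170 172 152 170 139 107 123 82 44 72 80 80
204 85 75 47 27 34 35 70 117 101 124 151 154 157 159 159 163 165 167 169 172 174 176 177 173 151 155 112 104 120 78 53 75 80 81
206 114 96 55 22 34 40 70 116 101 150 144 120 131 140 150 157 163 167 173 171 167 165 161 160 144 151 107 115 115 86 92 101 102 103
208 158 158 112 46 33 37 75 119 101 141 131 109 110 119 128 135 141 146 150 153 157 157 157 159 146 151 108 115 138 158 163 163 164 164
210 147 148 149 101 44 38 89 122 90 139 130 111 115 124 126 139 146 147 144 143 149 130 121 141 145 160 133 98 132 144 144 145 146 145
212 129 129 129 129 112 87 94 121 93 140 132 112 117 125 121 94 137 144 114 86 71 69 
[... 908 characters left out ...]
 34 24 22 24 22 25 25 23 22 37 62 74 88 101 116 124 133 135 138 131 128 119 70 21 25 21 26 52 79 87 90 91 91 91
228 22 23 23 24 25 23 25 24 27 24 33 52 73 88 98 109 117 124 127 106 74 42 21 24 24 24 24 27 35 51 67 77 86 85
236 23 24 25 23 37 59 82 110 106 83 74 79 86 99 110 121 126 130 129 128 129 126 111 81 47 28 24 24 24 25 25 24 25 26
238 25 24 22 35 57 71 118 128 108 83 73 79 87 95 104 112 118 122 127 128 128 125 126 118 85 57 37 21 24 23 25 25 23 24
240 26 22 26 40 59 66 108 125 117 94 77 80 87 96 105 113 117 123 127 129 129 128 128 129 101 71 46 25 26 24 24 24 24 24
242 23 24 24 23 47 63 65 93 116 125 117 107 102 105 109 114 120 124 127 127 128 126 129 118 82 65 41 25 25 22 25 24 27 24
```

Request:
{"name": "jog_arm", "arguments": {"steps": [[[0,0,0,0.05,0.2,-0.3,0.4],[0,0,0,0,0,-0.4,0.4],[0,0,0,0,0,-0.4,0.4],[0,0,0,0,0,-0.3,0.4],[0,0,0,0,0,-0.3,0.4],[0,0,0,0,0,-0.2,0.4],[0,0,0,0,0,-0.1,0.4],[0,0,0,0,0,0,0.4],[0,0,0,0,0,0,0.4],[0,0,0,0,0,0,0.4]]]}}

```text
clock: 8.55
tcp_pos: [0.5004, 0.147, 0.261]
tcp_rot: [1.789, 2.582, 0.0]
contact_force: [0.5, 0.8, -3.1]
gripper_width: 0.0491
gripper_force: 42.5
```

Request:
{"name": "jog_arm", "arguments": {"steps": [[[0,0,0,0,0,-0.1,0.4],[0,0,0,0,0,-0.1,0.4],[0,0,0,0,0,-0.1,0.4],[0,0,0,0,0,-0.05,0.4],[0,0,0,0,0,-0.05,0.4],[0,0,0,0,0,-0.05,0.4],[0,0,0,0,0,0,0.4],[0,0,0,0,0,0,0.4],[0,0,0,0,0,0,0.4],[0,0,0,0,0,0,0.4]]]}}

```text
clock: 9.55
tcp_pos: [0.5003, 0.147, 0.2566]
tcp_rot: [1.789, 2.582, 0.0]
contact_force: [-0.5, 0.3, 0.4]
gripper_width: 0.0493
gripper_force: 42.8
```

```bash
python3 -c "
from h import *
rep()"
```

```text
9.55 p [0.5003 0.147  0.2566] yhead 20.59 z [ 2.e-04  0.e+00 -1.e+00] F [-0.5  0.3  0.4] T [ 0.02  0.11 -0.02] w 0.0493 gf 42.8
```

Contact came at rim height, and the moment (+Ty) puts it on the -x lip. I'll shift -x and feel again.

Request:
{"name": "jog_arm", "arguments": {"steps": [[[0,0,0,-0.05,0,0,0.4],[0,0,0,-0.05,0,0,0.4],[0,0,0,-0.05,0,0,0.4],[0,0,0,0,0,0,0.4],[0,0,0,0,0,-0.05,0.4],[0,0,0,0,0,-0.05,0.4],[0,0,0,0,0,-0.05,0.4],[0,0,0,0,0,0,0.4],[0,0,0,0,0,0,0.4],[0,0,0,0,0,0,0.4]]]}}

```text
clock: 10.55
tcp_pos: [0.4995, 0.1471, 0.2563]
tcp_rot: [1.788, 2.581, 0.003]
contact_force: [1.0, -0.6, 8.4]
gripper_width: 0.0496
gripper_force: 43.9
```

```bash
python3 -c "
from h import *
rep()"
```

```text
10.55 p [0.4995 0.1471 0.2563] yhead 20.59 z [ 2.6e-03  2.0e-04 -1.0e+00] F [ 1.  -0.6  8.4] T [0.11 0.03 0.03] w 0.0496 gf 43.9
```

Request:
{"name": "jog_arm", "arguments": {"steps": [[[0,0,0,0,0,0.1,0.4],[0,0,0,0,0,0.1,0.4],[0,0,0,-0.05,0.1,0.1,0.4],[0,0,0,0,0.1,0,0.4],[0,0,0,0,0,-0.1,0.4],[0,0,0,0,0,-0.1,0.4],[0,0,0,0,0,-0.05,0.4],[0,0,0,0,0,-0.05,0.4],[0,0,0,0,0,0,0.4],[0,0,0,0,0,0,0.4]]]}}

```text
clock: 11.55
tcp_pos: [0.4982, 0.1491, 0.255]
tcp_rot: [-1.789, -2.582, 0.0]
contact_force: [-0.5, 0.2, -0.9]
gripper_width: 0.0493
gripper_force: 42.8
```

```bash
python3 -c "
from h import *
rep()"
```

```text
11.55 p [0.4982 0.1491 0.255 ] yhead 20.58 z [-3.e-04  2.e-04 -1.e+00] F [-0.5  0.2 -0.9] T [0.12 0.13 0.06] w 0.0493 gf 42.8
```

Request:
{"name": "jog_arm", "arguments": {"steps": [[[0,0,0,-0.05,0.05,0,0.4],[0,0,0,0,0,0,0.4],[0,0,0,0,0,-0.05,0.4],[0,0,0,0,0,-0.05,0.4],[0,0,0,0,0,-0.05,0.4],[0,0,0,0,0,-0.05,0.4],[0,0,0,0,0,0,0.4],[0,0,0,0,0,0,0.4],[0,0,0,0,0,0,0.4],[0,0,0,0,0,0,0.4]]]}}

```text
clock: 12.55
tcp_pos: [0.4978, 0.1495, 0.2529]
tcp_rot: [-1.789, -2.583, -0.0]
contact_force: [0.7, -0.3, -2.6]
gripper_width: 0.0495
gripper_force: 42.6
```

```bash
python3 -c "
from h import *
rep()"
```

```text
12.55 p [0.4978 0.1495 0.2529] yhead 20.58 z [-0.e+00  1.e-04 -1.e+00] F [ 0.7 -0.3 -2.6] T [ 0.08 -0.09  0.  ] w 0.0495 gf 42.6
```

The cap has entered the collar with no vertical force. Continuing down slowly.

Request:
{"name": "jog_arm", "arguments": {"steps": [[[0,0,0,0,0,-0.1,0.4],[0,0,0,0,0,-0.15,0.4],[0,0,0,0,0,-0.15,0.4],[0,0,0,0,0,-0.15,0.4],[0,0,0,0,0,-0.15,0.4],[0,0,0,0,0,-0.15,0.4],[0,0,0,0,0,-0.15,0.4],[0,0,0,0,0,0,0.4],[0,0,0,0,0,0,0.4],[0,0,0,0,0,0,0.4]]]}}

```text
clock: 13.55
tcp_pos: [0.4978, 0.1495, 0.2428]
tcp_rot: [-1.789, -2.582, 0.0]
contact_force: [1.0, 1.5, -4.4]
gripper_width: 0.0497
gripper_force: 42.4
```

```bash
python3 -c "
from h import *
rep()"
```

```text
13.55 p [0.4978 0.1495 0.2428] yhead 20.59 z [-1.e-04  0.e+00 -1.e+00] F [ 1.   1.5 -4.4] T [ 0.21 -0.15 -0.  ] w 0.0497 gf 42.4
```

Request:
{"name": "jog_arm", "arguments": {"steps": [[[0,0,0,0.03,0.04,-0.1,0.4],[0,0,0,0,0,-0.15,0.4],[0,0,0,0,0,-0.15,0.4],[0,0,0,0,0,-0.15,0.4],[0,0,0,0,0,-0.15,0.4],[0,0,0,0,0,-0.15,0.4],[0,0,0,0,0,-0.15,0.4],[0,0,0,0,0,-0.15,0.4],[0,0,0,0,0,0,0.4],[0,0,0,0,0,0,0.4]]]}}

```text
clock: 14.55
tcp_pos: [0.4981, 0.1499, 0.2314]
tcp_rot: [-1.789, -2.583, 0.0]
contact_force: [-0.2, -0.4, -3.4]
gripper_width: 0.0491
gripper_force: 42.5
```

```bash
python3 -c "
from h import *
rep()"
```

```text
14.55 p [0.4981 0.1499 0.2314] yhead 20.59 z [-1.e-04 -0.e+00 -1.e+00] F [-0.2 -0.4 -3.4] T [ 0.03  0.03 -0.03] w 0.0491 gf 42.5
```

Request:
{"name": "jog_arm", "arguments": {"steps": [[[0,0,0,0,0,-0.05,0.4],[0,0,0,0,0,-0.1,0.4],[0,0,0,0,0,-0.1,0.4],[0,0,0,0,0,-0.05,0.4],[0,0,0,0,0,-0.05,0.4],[0,0,0,0,0,-0.05,0.4],[0,0,0,0,0,-0.05,0.4],[0,0,0,0,0,0,0.4],[0,0,0,0,0,0,0.4],[0,0,0,0,0,0,0.4]]]}}

```text
clock: 15.55
tcp_pos: [0.4981, 0.1499, 0.2271]
tcp_rot: [1.788, 2.583, 0.0]
contact_force: [-1.6, -0.4, -0.3]
gripper_width: 0.0493
gripper_force: 42.8
```

```bash
python3 -c "
from h import *
rep()"
```

```text
15.55 p [0.4981 0.1499 0.2271] yhead 20.59 z [ 3.e-04 -0.e+00 -1.e+00] F [-1.6 -0.4 -0.3] T [-0.03  0.09  0.05] w 0.0493 gf 42.8
```

The cap rests on the gasket with its axis at (0.498, 0.150). Now I release and rise.

Request:
{"name": "jog_arm", "arguments": {"steps": [[[0,0,0,0,0,0,0.5],[0,0,0,0,0,0,0.6],[0,0,0,0,0,0,0.7],[0,0,0,0,0,0,0.8],[0,0,0,0,0,0,1],[0,0,0,0,0,0,1],[0,0,0,0,0,0,1],[0,0,0,0,0,0,1],[0,0,0,0,0,0.5,1],[0,0,0,0,0,1,1]]]}}

```text
clock: 16.55
tcp_pos: [0.4977, 0.1499, 0.2419]
tcp_rot: [-1.788, -2.582, 0.002]
contact_force: [-0.2, -0.3, -0.4]
gripper_width: 0.0854
gripper_force: 0.0
```

Request:
{"name": "jog_arm", "arguments": {"steps": [[[0,0,0,0,0,1.5,1],[0,0,0,0,0,1.5,1],[0,0,0,0,0,2,1],[0,0,0,0,0,2,1],[0,0,5,0,0,1,1],[0,0,7,0,0,0,1],[0,0,7,0,0,0,1],[0,0,7,0,0,0,1],[0,0,7,0,0,0,1],[0,0,7,0,0,0,1]]]}}

```text
clock: 17.55
tcp_pos: [0.4981, 0.1499, 0.3229]
tcp_rot: [0.789, 3.04, 0.001]
contact_force: [-0.2, -0.3, -0.2]
gripper_width: 0.0852
gripper_force: 0.0
```

Request:
{"name": "jog_arm", "arguments": {"steps": [[[0,0,7,0,0,0,1],[0,0,7,0,0,0,1],[0,0,7,0,0,0,1],[0,0,7,0,0,0,1],[0,0,7,0,0,0,1],[0,0,7,0,0,0,1],[0,0,5,0,0,0,1],[0,0,3,0,0,0,1],[0,0,0,0,0,0,1],[0,0,0,0,0,0,1]]]}}

```text
clock: 18.55
tcp_pos: [0.4981, 0.1499, 0.3225]
tcp_rot: [-0.56, 3.09, -0.0]
contact_force: [-0.6, -0.4, -0.5]
gripper_width: 0.085
gripper_force: 0.0
```

```bash
python3 - <<'E'
from h import *
rep();shot("side",300,140,420,260,5,"rel")
E
```

```text
18.55 p [0.4981 0.1499 0.3225] yhead 110.52 z [ 9.e-04  1.e-04 -1.e+00] F [-0.6 -0.4 -0.5] T [ 0.   -0.04  0.03] w 0.085 gf 0.0
```

View pics/rel.png

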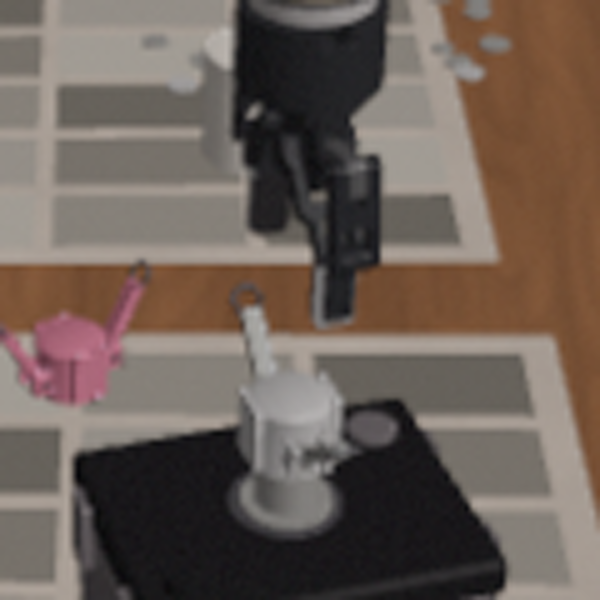

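The side crop shows the cap seated level on the adapter at (290,420), with the far arm raised and its ring at (245,295). The near arm is hard to see, so I'll project where it should appear and check the approach.

```bash
python3 - <<'E'
from h import *
c=arm.capture("side");f=200/np.tan(np.radians(c["vfov"]/2));h=np.radians(110.5)
for s in(1,-1):
  for el in(60,30,0,-46):
    o=[]
    for L in(.02,.052,.06):
      e=np.radians(el);r=.027+L*np.cos(e);X=np.array([.498+s*r*np.cos(h),.15+s*r*np.sin(h),.145+.018+L*np.sin(e)])
      q=c["R"]@X+c["t"];o.append(np.round((q[:2]/q[2]*f+[c["cx"],c["cy"]]-[300,140]+.5)*5).tolist())
    print(s,el,o)
E
```

```text
1 60 [[315.0, 444.0], [329.0, 419.0], [333.0, 412.0]]
1 30 [[320.0, 463.0], [341.0, 469.0], [347.0, 471.0]]
1 0 [[321.0, 481.0], [344.0, 517.0], [349.0, 526.0]]
1 -46 [[315.0, 496.0], [329.0, 555.0], [332.0, 569.0]]
-1 60 [[266.0, 367.0], [257.0, 310.0], [255.0, 296.0]]
-1 30 [[261.0, 371.0], [244.0, 321.0], [240.0, 308.0]]
-1 0 [[258.0, 383.0], [239.0, 352.0], [234.0, 345.0]]
-1 -46 [[261.0, 410.0], [246.0, 421.0], [243.0, 424.0]]
```

Both arms appear raised and roughly symmetric. The top-camera adapter estimate puts the cap axis 2–3 mm toward -y from the TCP, so I'll shift by 2 mm and start down onto the arms.

Request:
{"name": "jog_arm", "arguments": {"steps": [[[0,0,0,0.07,-0.2,-0.5,1],[0,0,0,0,0,-0.8,1],[0,0,0,0,0,-0.8,1],[0,0,0,0,0,-0.8,1],[0,0,0,0,0,-0.5,1],[0,0,0,0,0,-0.4,1],[0,0,0,0,0,-0.2,1],[0,0,0,0,0,0,1],[0,0,0,0,0,0,1],[0,0,0,0,0,0,1]]]}}

```text
clock: 19.65
tcp_pos: [0.499, 0.1479, 0.2822]
tcp_rot: [-0.561, 3.09, -0.0]
contact_force: [0.1, 0.0, -0.1]
gripper_width: 0.0854
gripper_force: 0.0
```

Request:
{"name": "jog_arm", "arguments": {"steps": [[[0,0,0,0,0,-0.2,1],[0,0,0,0,0,-0.2,1],[0,0,0,0,0,-0.2,1],[0,0,0,0,0,-0.1,1],[0,0,0,0,0,-0.1,1],[0,0,0,0,0,-0.1,1],[0,0,0,0,0,-0.1,1],[0,0,0,0,0,0,1],[0,0,0,0,0,0,1],[0,0,0,0,0,0,1]]]}}

```text
clock: 20.65
tcp_pos: [0.4988, 0.1479, 0.272]
tcp_rot: [-0.561, 3.091, -0.0]
contact_force: [-0.2, -0.1, 0.4]
gripper_width: 0.0855
gripper_force: 0.0
```

```bash
python3 -c "
from h import *
rep()"
```

```text
20.65 p [0.4988 0.1479 0.272 ] yhead 110.59 z [ 2.e-04 -0.e+00 -1.e+00] F [-0.2 -0.1  0.4] T [ 0.01  0.07 -0.  ] w 0.0855 gf 0.0
```

Request:
{"name": "jog_arm", "arguments": {"steps": [[[0,0,0,0,0,-0.05,1],[0,0,0,0,0,-0.05,1],[0,0,0,0,0,-0.05,1],[0,0,0,0,0,-0.05,1],[0,0,0,0,0,-0.05,1],[0,0,0,0,0,-0.05,1],[0,0,0,0,0,-0.05,1],[0,0,0,0,0,-0.05,1],[0,0,0,0,0,0,1],[0,0,0,0,0,0,1]]]}}

```text
clock: 21.65
tcp_pos: [0.4988, 0.1479, 0.2679]
tcp_rot: [-0.561, 3.091, -0.0]
contact_force: [0.3, -0.2, -0.3]
gripper_width: 0.0853
gripper_force: 0.0
```

```bash
python3 -c "
from h import *
rep()"
```

```text
21.65 p [0.4988 0.1479 0.2679] yhead 110.59 z [ 0. -0. -1.] F [ 0.3 -0.2 -0.3] T [ 0.02 -0.   -0.05] w 0.0853 gf 0.0
```

Request:
{"name": "jog_arm", "arguments": {"steps": [[[0,0,0,0,0,-0.05,1],[0,0,0,0,0,-0.05,1],[0,0,0,0,0,-0.05,1],[0,0,0,0,0,-0.05,1],[0,0,0,0,0,-0.05,1],[0,0,0,0,0,-0.05,1],[0,0,0,0,0,-0.05,1],[0,0,0,0,0,-0.05,1],[0,0,0,0,0,0,1],[0,0,0,0,0,0,1]]]}}

```text
clock: 22.65
tcp_pos: [0.4988, 0.1479, 0.2639]
tcp_rot: [0.561, -3.091, 0.0]
contact_force: [0.0, 0.2, 0.2]
gripper_width: 0.0857
gripper_force: 0.0
```

```bash
python3 -c "
from h import *
rep()"
```

```text
22.65 p [0.4988 0.1479 0.2639] yhead 110.58 z [-0. -0. -1.] F [0.  0.2 0.2] T [-0.03 -0.05 -0.  ] w 0.0857 gf 0.0
```

Request:
{"name": "jog_arm", "arguments": {"steps": [[[0,0,0,0,0,-0.05,1],[0,0,0,0,0,-0.05,1],[0,0,0,0,0,-0.05,1],[0,0,0,0,0,-0.05,1],[0,0,0,0,0,-0.05,1],[0,0,0,0,0,-0.05,1],[0,0,0,0,0,-0.05,1],[0,0,0,0,0,-0.05,1],[0,0,0,0,0,0,1],[0,0,0,0,0,0,1]]]}}

```text
clock: 23.65
tcp_pos: [0.4988, 0.1479, 0.2599]
tcp_rot: [0.561, -3.091, -0.0]
contact_force: [0.1, 0.8, 0.1]
gripper_width: 0.0852
gripper_force: 0.0
```

```bash
python3 -c "
from h import *
rep()"
```

```text
23.65 p [0.4988 0.1479 0.2599] yhead 110.59 z [-1.e-04  0.e+00 -1.e+00] F [0.1 0.8 0.1] T [ 0.04 -0.06 -0.06] w 0.0852 gf 0.0
```

```bash
python3 - <<'E'
from h import *
shot("side",310,165,410,240,8,"press")
E
```

```text
(no output)
```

View pics/press.png

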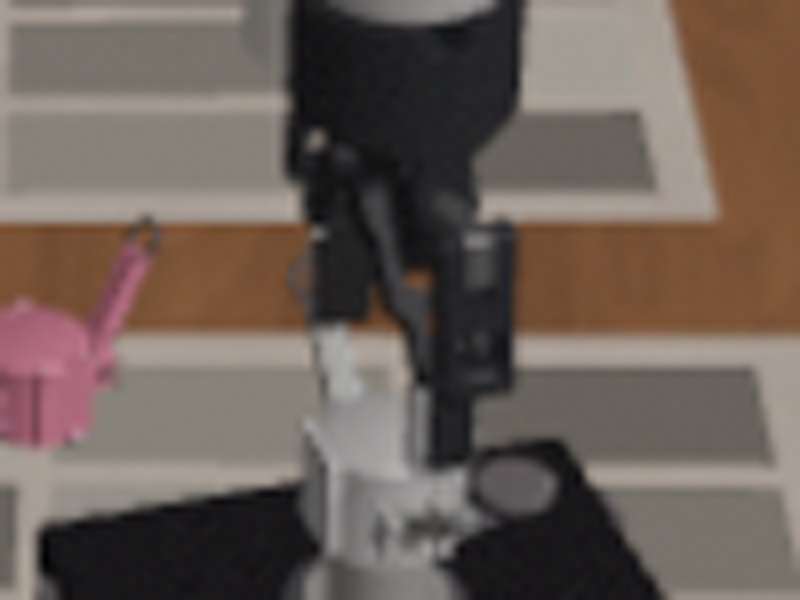

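The side crop shows the far finger's tip at (340,320) just over the far arm, whose bar runs down to (350,390). The near finger's tip at (450,465) is just over the near arm at about (455,485). Both are aligned and not yet touching, so I continue down.

Request:
{"name": "jog_arm", "arguments": {"steps": [[[0,0,0,0,0,-0.05,1],[0,0,0,0,0,-0.05,1],[0,0,0,0,0,-0.05,1],[0,0,0,0,0,-0.05,1],[0,0,0,0,0,-0.05,1],[0,0,0,0,0,-0.05,1],[0,0,0,0,0,-0.05,1],[0,0,0,0,0,-0.05,1],[0,0,0,0,0,0,1],[0,0,0,0,0,0,1]]]}}

```text
clock: 24.7
tcp_pos: [0.4988, 0.1479, 0.2559]
tcp_rot: [0.561, -3.091, 0.0]
contact_force: [0.8, 0.4, 0.1]
gripper_width: 0.085
gripper_force: 0.0
```

```bash
python3 -c "
from h import *
rep()"
```

```text
24.7 p [0.4988 0.1479 0.2559] yhead 110.59 z [-0. -0. -1.] F [0.8 0.4 0.1] T [-0.04  0.01  0.02] w 0.085 gf 0.0
```

Request:
{"name": "jog_arm", "arguments": {"steps": [[[0,0,0,0,0,-0.05,1],[0,0,0,0,0,-0.05,1],[0,0,0,0,0,-0.05,1],[0,0,0,0,0,-0.05,1],[0,0,0,0,0,-0.05,1],[0,0,0,0,0,-0.05,1],[0,0,0,0,0,-0.05,1],[0,0,0,0,0,-0.05,1],[0,0,0,0,0,0,1],[0,0,0,0,0,0,1]]]}}

```text
clock: 25.7
tcp_pos: [0.4988, 0.1479, 0.2519]
tcp_rot: [0.561, -3.091, 0.0]
contact_force: [1.4, 0.1, -0.5]
gripper_width: 0.0851
gripper_force: 0.0
```

```bash
python3 -c "
from h import *
rep()"
```

```text
25.7 p [0.4988 0.1479 0.2519] yhead 110.59 z [-0. -0. -1.] F [ 1.4  0.1 -0.5] T [ 0.   -0.03 -0.05] w 0.0851 gf 0.0
```

Request:
{"name": "jog_arm", "arguments": {"steps": [[[0,0,0,0,0,-0.05,1],[0,0,0,0,0,-0.05,1],[0,0,0,0,0,-0.05,1],[0,0,0,0,0,-0.05,1],[0,0,0,0,0,-0.05,1],[0,0,0,0,0,-0.05,1],[0,0,0,0,0,-0.05,1],[0,0,0,0,0,-0.05,1],[0,0,0,0,0,0,1],[0,0,0,0,0,0,1]]]}}

```text
clock: 26.7
tcp_pos: [0.4988, 0.1479, 0.2479]
tcp_rot: [-0.561, 3.091, -0.0]
contact_force: [-0.0, -0.6, 0.2]
gripper_width: 0.0852
gripper_force: 0.0
```

```bash
python3 -c "
from h import *
rep()"
```

```text
26.7 p [0.4988 0.1479 0.2479] yhead 110.59 z [ 0.  0. -1.] F [-0.  -0.6  0.2] T [ 0.03  0.05 -0.04] w 0.0852 gf 0.0
```

```bash
python3 - <<'E'
from h import *
c=arm.capture("side");f=200/np.tan(np.radians(c["vfov"]/2));h=np.radians(110.6)
for s in(1,-1):
  for r in(.0425,.057):
   for z in(.188,.193,.2,.206):
    X=np.array([.4988+s*r*np.cos(h),.1479+s*r*np.sin(h),z]);q=c["R"]@X+c["t"];print(s,r,z,np.round(((q[:2]/q[2]*f+[c["cx"],c["cy"]])-[310,165]+.5)*8))
cv2.imwrite("pics/now.png",c["image"][:,:,::-1])
p=cv2.imread("pics/press.png");g=c["image"].astype(int)
old=cv2.resize(p,(100,75),interpolation=cv2.INTER_AREA).mean(2).astype(int)
new=g.mean(2)[165:240,310:410].astype(int)
print("far arm region old/new")
for r in range(34,52,2):print(r,old[r,36:58],new[r,36:58])
print("near")
for r in range(54,74,2):print(r,old[r,44:66],new[r,44:66])
E
```

```text
1 0.0425 0.188 [429. 497.]
1 0.0425 0.193 [430. 485.]
1 0.0425 0.2 [431. 468.]
1 0.0425 0.206 [432. 453.]
1 0.057 0.188 [446. 522.]
1 0.057 0.193 [446. 510.]
1 0.057 0.2 [448. 493.]
1 0.057 0.206 [448. 478.]
-1 0.0425 0.188 [338. 357.]
-1 0.0425 0.193 [338. 346.]
-1 0.0425 0.2 [339. 329.]
-1 0.0425 0.206 [339. 314.]
-1 0.057 0.188 [323. 335.]
-1 0.057 0.193 [323. 323.]
-1 0.057 0.2 [324. 306.]
-1 0.057 0.206 [325. 292.]
far arm region old/new
34 [81 80 73 50 33 34 34 33 34 33 29 27 53 64 60 63 65 52 32 31 36 39] [80 80 75 48 34 34 34 33 32 27 23 54 66 41 17 19 22 19 33 46 50 68]
36 [72 74 66 44 32 34 34 34 33 34 48 37 38 59 67 69 71 56 33 31 36 38] [70 74 67 43 33 34 33 33 36 35 33 40 59 52 32 21 28 23 21 36 39 39]
38 [77 76 69 46 33 33 34 33 33 37 55 53 36 50 63 67 66 52 32 31 37 38] [77 75 72 49 34 34 33 35 33 34 26 29 58 63 67 66 73 50 21 31 38 39]
40 [80 80 70 69 71 75 89 74 60 65 74 80 76 58 36 50 64 58 36 30 37 39] [77 79 67 43 33 32 33 34 33 34 46 31 44 63 68 69 72 49 24 32 36 41]
42 [147 147 134 125 150 163 164 151 148 149 148 147 143 137  90  43  57  52
  31  29  36  43] [15
[... 1982 characters left out ...]
  73  71  68  82  84  85  68  41  28
  25  23  24  26] [119 125 108  82 104 127 100  74  71  72  71  65  81  82  89  70  34  21
  25  23  25  24]
68 [120 127 123 102 127 134 116 113 132 148 121 134  97  32  23  23  21  25
  25  23  21  22] [120 127 125  99 130 136 114 112 133 155 118 140  98  25  26  25  23  21
  25  23  27  22]
70 [109 120 127 125 133 135 142 143 140 125  85  51  33  24  24  25  24  23
  24  24  26  23] [110 120 128 123 135 134 142 145 140 124  81  45  30  23  24  23  23  23
  24  25  25  27]
72 [ 85  96 104 111 118 122 126 128 129 127 126 106  71  39  25  25  25  22
  24  24  23  24] [ 85  95 103 111 118 122 127 128 129 126 129 108  69  41  26  22  22  24
  23  23  25  26]
```

The arms haven't moved yet. They sit nearer 40° than 60°, so contact should come just below here. Continuing.

Request:
{"name": "jog_arm", "arguments": {"steps": [[[0,0,0,0,0,-0.05,1],[0,0,0,0,0,-0.05,1],[0,0,0,0,0,-0.05,1],[0,0,0,0,0,-0.05,1],[0,0,0,0,0,-0.05,1],[0,0,0,0,0,-0.05,1],[0,0,0,0,0,-0.05,1],[0,0,0,0,0,-0.05,1],[0,0,0,0,0,0,1],[0,0,0,0,0,0,1]]]}}

```text
clock: 27.75
tcp_pos: [0.4989, 0.1479, 0.2441]
tcp_rot: [-0.561, 3.091, -0.0]
contact_force: [0.1, 1.1, 4.4]
gripper_width: 0.0852
gripper_force: 1.7
```

```bash
python3 -c "
from h import *
rep()"
```

```text
27.75 p [0.4989 0.1479 0.2441] yhead 110.59 z [ 5.e-04 -0.e+00 -1.e+00] F [0.1 1.1 4.4] T [-0.14  0.08  0.01] w 0.0852 gf 1.7
```

Request:
{"name": "jog_arm", "arguments": {"steps": [[[0,0,0,0,0,-0.05,1],[0,0,0,0,0,-0.05,1],[0,0,0,0,0,-0.05,1],[0,0,0,0,0,-0.05,1],[0,0,0,0,0,0,1],[0,0,0,0,0,0,1],[0,0,0,0,0,0,1],[0,0,0,0,0,0,1],[0,0,0,0,0,0,1],[0,0,0,0,0,0,1]]]}}

```text
clock: 28.75
tcp_pos: [0.4991, 0.1479, 0.2423]
tcp_rot: [-0.561, 3.09, -0.0]
contact_force: [-1.4, -0.0, 6.9]
gripper_width: 0.0855
gripper_force: 2.5
```

```bash
python3 -c "
from h import *
rep()"
```

```text
28.75 p [0.4991 0.1479 0.2423] yhead 110.59 z [ 9.e-04 -0.e+00 -1.e+00] F [-1.4 -0.   6.9] T [-0.13  0.07 -0.04] w 0.0855 gf 2.5
```

Both arms are now in contact. I'll press down with a small centring shift.

Request:
{"name": "jog_arm", "arguments": {"steps": [[[0,0,0,-0.02,0.05,-0.05,1],[0,0,0,0,0,-0.1,1],[0,0,0,0,0,-0.1,1],[0,0,0,0,0,-0.1,1],[0,0,0,0,0,-0.1,1],[0,0,0,0,0,-0.1,1],[0,0,0,0,0,-0.05,1],[0,0,0,0,0,0,1],[0,0,0,0,0,0,1],[0,0,0,0,0,0,1]]]}}

```text
clock: 29.75
tcp_pos: [0.4993, 0.1485, 0.2368]
tcp_rot: [-0.561, 3.089, -0.0]
contact_force: [-0.4, 0.2, 8.4]
gripper_width: 0.0854
gripper_force: 3.1
```

```bash
python3 -c "
from h import *
rep()"
```

```text
29.75 p [0.4993 0.1485 0.2368] yhead 110.58 z [ 2.3e-03  3.0e-04 -1.0e+00] F [-0.4  0.2  8.4] T [-0.02  0.07  0.03] w 0.0854 gf 3.1
```

Request:
{"name": "jog_arm", "arguments": {"steps": [[[0,0,0,0,0,-0.1,1],[0,0,0,0,0,-0.1,1],[0,0,0,0,0,-0.1,1],[0,0,0,0,0,-0.1,1],[0,0,0,0,0,-0.1,1],[0,0,0,0,0,-0.1,1],[0,0,0,0,0,-0.1,1],[0,0,0,0,0,-0.1,1],[0,0,0,0,0,0,1],[0,0,0,0,0,0,1]]]}}

```text
clock: 30.75
tcp_pos: [0.4997, 0.1484, 0.2289]
tcp_rot: [-0.561, 3.088, -0.001]
contact_force: [0.8, -1.5, 9.6]
gripper_width: 0.0855
gripper_force: 3.9
```

```bash
python3 -c "
from h import *
rep()"
```

```text
30.75 p [0.4997 0.1484 0.2289] yhead 110.58 z [ 3.3e-03  2.0e-04 -1.0e+00] F [ 0.8 -1.5  9.6] T [-0.06  0.01 -0.02] w 0.0855 gf 3.9
```

Request:
{"name": "jog_arm", "arguments": {"steps": [[[0,0,0,0,0,-0.1,1],[0,0,0,0,0,-0.1,1],[0,0,0,0,0,-0.1,1],[0,0,0,0,0,-0.1,1],[0,0,0,0,0,-0.1,1],[0,0,0,0,0,-0.1,1],[0,0,0,0,0,-0.1,1],[0,0,0,0,0,-0.1,1],[0,0,0,0,0,0,1],[0,0,0,0,0,0,1]]]}}

```text
clock: 31.75
tcp_pos: [0.4999, 0.1483, 0.2213]
tcp_rot: [-0.561, 3.087, -0.001]
contact_force: [-0.1, -0.4, 12.3]
gripper_width: 0.0854
gripper_force: 5.9
```

```bash
python3 -c "
from h import *
rep()"
```

```text
31.75 p [0.4999 0.1483 0.2213] yhead 110.6 z [ 4.e-03 -2.e-04 -1.e+00] F [-0.1 -0.4 12.3] T [-0.25  0.05 -0.02] w 0.0854 gf 5.9
```

Request:
{"name": "jog_arm", "arguments": {"steps": [[[0,0,0,0,0,-0.1,1],[0,0,0,0,0,-0.1,1],[0,0,0,0,0,-0.1,1],[0,0,0,0,0,-0.1,1],[0,0,0,0,0,-0.1,1],[0,0,0,0,0,0,1],[0,0,0,0,0,0,1],[0,0,0,0,0,0,1],[0,0,0,0,0,0,1],[0,0,0,0,0,0,1]]]}}

```text
clock: 32.75
tcp_pos: [0.4999, 0.1482, 0.216]
tcp_rot: [-0.561, 3.087, -0.001]
contact_force: [-0.6, -1.4, 8.3]
gripper_width: 0.0855
gripper_force: 5.8
```

```bash
python3 -c "
from h import *
rep()"
```

```text
32.75 p [0.4999 0.1482 0.216 ] yhead 110.6 z [ 3.7e-03 -2.0e-04 -1.0e+00] F [-0.6 -1.4  8.3] T [-0.2  -0.07  0.01] w 0.0855 gf 5.8
```

Request:
{"name": "jog_arm", "arguments": {"steps": [[[0,0,0,0,0,-0.1,1],[0,0,0,0,0,-0.1,1],[0,0,0,0,0,-0.1,1],[0,0,0,0,0,-0.1,1],[0,0,0,0,0,0,1],[0,0,0,0,0,0,1],[0,0,0,0,0,0,1],[0,0,0,0,0,0,1],[0,0,0,0,0,0,1],[0,0,0,0,0,0,1]]]}}

```text
clock: 33.75
tcp_pos: [0.4999, 0.1484, 0.2122]
tcp_rot: [-0.561, 3.087, -0.001]
contact_force: [0.6, 0.5, 10.0]
gripper_width: 0.0856
gripper_force: 4.2
```

```bash
python3 -c "
from h import *
rep()"
```

```text
33.75 p [0.4999 0.1484 0.2122] yhead 110.59 z [ 4.e-03  1.e-04 -1.e+00] F [ 0.6  0.5 10. ] T [-0.16  0.02 -0.  ] w 0.0856 gf 4.2
```

Request:
{"name": "jog_arm", "arguments": {"steps": [[[0,0,0,0,0,-0.1,1],[0,0,0,0,0,-0.1,1],[0,0,0,0,0,-0.1,1],[0,0,0,0,0,-0.1,1],[0,0,0,0,0,0,1],[0,0,0,0,0,0,1],[0,0,0,0,0,0,1],[0,0,0,0,0,0,1],[0,0,0,0,0,0,1],[0,0,0,0,0,0,1]]]}}

```text
clock: 34.75
tcp_pos: [0.5, 0.1484, 0.2082]
tcp_rot: [-0.561, 3.087, -0.001]
contact_force: [-0.3, 0.2, 10.2]
gripper_width: 0.0856
gripper_force: 4.2
```

```bash
python3 -c "
from h import *
rep()"
```

```text
34.75 p [0.5    0.1484 0.2082] yhead 110.59 z [ 4.2e-03  2.0e-04 -1.0e+00] F [-0.3  0.2 10.2] T [-0.12 -0.03 -0.02] w 0.0856 gf 4.2
```

Request:
{"name": "jog_arm", "arguments": {"steps": [[[0,0,0,0,0,-0.1,1],[0,0,0,0,0,-0.1,1],[0,0,0,0,0,-0.1,1],[0,0,0,0,0,-0.1,1],[0,0,0,0,0,0,1],[0,0,0,0,0,0,1],[0,0,0,0,0,0,1],[0,0,0,0,0,0,1],[0,0,0,0,0,0,1],[0,0,0,0,0,0,1]]]}}

```text
clock: 35.75
tcp_pos: [0.5006, 0.1482, 0.2067]
tcp_rot: [-0.561, 3.084, -0.003]
contact_force: [-3.2, -1.8, 27.6]
gripper_width: 0.0854
gripper_force: 12.6
```

```bash
python3 -c "
from h import *
rep()"
```

```text
35.75 p [0.5006 0.1482 0.2067] yhead 110.63 z [ 6.9e-03 -4.0e-04 -1.0e+00] F [-3.2 -1.8 27.6] T [-0.36  0.57  0.03] w 0.0854 gf 12.6
```

Request:
{"name": "jog_arm", "arguments": {"steps": [[[0,0,0,0,0,-0.05,1],[0,0,0,0,0,-0.05,1],[0,0,0,0,0,0,1],[0,0,0,0,0,0,1],[0,0,0,0,0,0,1],[0,0,0,0,0,0,1],[0,0,0,0,0,0,1],[0,0,0,0,0,0,1],[0,0,0,0,0,0,1],[0,0,0,0,0,0,1]]]}}

```text
clock: 36.75
tcp_pos: [0.5007, 0.1483, 0.2066]
tcp_rot: [-0.561, 3.084, -0.003]
contact_force: [-5.0, -1.1, 32.6]
gripper_width: 0.0852
gripper_force: 14.4
```

```bash
python3 - <<'E'
from h import *
rep()
c=arm.capture("side");f=200/np.tan(np.radians(c["vfov"]/2));h=np.radians(110.5)
for s in(1,-1):
  for el in(0,-15,-30,-40,-46):
    o=[]
    for L in(.035,.052,.06):
      e=np.radians(el);r=.027+L*np.cos(e);X=np.array([.498+s*r*np.cos(h),.1475+s*r*np.sin(h),.142+.018+L*np.sin(e)])
      q=c["R"]@X+c["t"];o.append(np.round((q[:2]/q[2]*f+[c["cx"],c["cy"]]),1).tolist())
    print(s,el,o)
g=c["image"].astype(int).mean(2)
for r in range(222,260):print(r,*[int(v) for v in g[r,350:386]])
E
```

```text
36.75 p [0.5007 0.1483 0.2066] yhead 110.63 z [ 7.5e-03 -3.0e-04 -1.0e+00] F [-5.  -1.1 32.6] T [-0.45  0.81  0.05] w 0.0852 gf 14.4
1 0 [[365.7, 239.4], [368.1, 243.2], [369.3, 245.0]]
1 -15 [[365.3, 241.8], [367.6, 246.8], [368.7, 249.2]]
1 -30 [[364.7, 243.5], [366.6, 249.4], [367.5, 252.2]]
1 -40 [[364.1, 244.2], [365.8, 250.4], [366.5, 253.3]]
1 -46 [[363.7, 244.5], [365.2, 250.7], [365.8, 253.7]]
-1 0 [[349.3, 213.6], [347.2, 210.3], [346.2, 208.8]]
-1 -15 [[349.3, 216.4], [347.3, 214.5], [346.3, 213.6]]
-1 -30 [[349.6, 219.5], [347.8, 219.1], [346.9, 218.9]]
-1 -40 [[350.0, 221.7], [348.3, 222.2], [347.5, 222.5]]
-1 -46 [[350.3, 222.9], [348.7, 224.1], [348.0, 224.6]]
222 147 152 150 154 157 157 159 135 86 51 60 124 86 23 33 36 40 38 39 39 37 39 48 64 67 62 55 38 25 23 23 46 83 107 113 114
223 126 162 162 156 158 160 161 164 128 64 58 104 70 25 32 38 38 44 44 38 35 37 58 83 89 91 85 71 51 30 23 25 59 129 143 144
224 83 165 163 147 152 158 163 166 139 73 55 82 54 22 35 39 34 45 54 36 27 36 59 83 91 91 92 91 89 54 25 26 23 125 155 160
225 85 149 135 116 133 143 152 160 153 92 45
[... 3411 characters left out ...]
4 23 25 25 24 25 23 24 22 24
254 26 27 25 26 26 22 24 25 25 24 26 27 27 70 51 26 24 28 73 51 27 23 23 26 26 23 26 22 26 23 26 25 29 30 33 34
255 23 25 24 25 24 23 22 20 25 24 24 26 24 55 62 50 53 60 74 48 23 23 26 23 22 26 27 29 30 31 35 40 42 44 44 44
256 22 24 22 24 24 27 23 23 26 23 22 25 25 27 58 57 67 71 45 26 28 28 30 32 33 37 41 43 43 45 46 50 48 49 42 39
257 22 23 24 24 26 23 21 25 26 26 25 24 25 25 24 26 28 28 31 33 37 40 43 44 45 47 48 46 47 41 40 36 32 33 28 27
258 25 26 27 23 24 24 26 26 23 25 26 30 29 30 37 41 43 43 45 45 46 47 46 45 40 38 36 31 31 28 25 23 23 22 24 21
259 24 24 24 24 26 29 27 29 35 35 41 42 41 41 45 47 46 45 42 41 38 33 32 27 27 25 24 24 23 27 21 25 25 24 24 23
```

The stop is hard: another 1 mm of command moved the tool only 0.1 mm. The near bar ends at pixel (365,250.7), as predicted for 46° below level. I'll retreat straight up and check the far arm.

Request:
{"name": "jog_arm", "arguments": {"steps": [[[0,0,0,0,0,0.2,1],[0,0,0,0,0,0.2,1],[0,0,0,0,0,0.3,1],[0,0,0,0,0,0.5,1],[0,0,0,0,0,1.5,1],[0,0,0,0,0,2,1],[0,0,0,0,0,2,1],[0,0,0,0,0,2.5,1],[0,0,0,0,0,2.5,1],[0,0,0,0,0,2,1]]]}}

```text
clock: 37.8
tcp_pos: [0.4981, 0.1486, 0.3395]
tcp_rot: [0.561, -3.09, -0.001]
contact_force: [0.2, 1.1, 0.3]
gripper_width: 0.0853
gripper_force: 0.0
```

Request:
{"name": "jog_arm", "arguments": {"steps": [[[0,0,0,-1,-3,1,1],[0,0,0,-1,-4,1,1],[0,0,0,-1,-4,0,1],[0,0,0,-1,-4,0,1],[0,0,0,-1,-4,0,1],[0,0,0,-1,-4,0,1],[0,0,0,0,-3,0,1],[0,0,0,0,-2,0,1],[0,0,0,0,0,0,1],[0,0,0,0,0,0,1]]]}}

```text
clock: 38.8
tcp_pos: [0.4381, -0.1312, 0.3582]
tcp_rot: [0.559, -3.09, -0.004]
contact_force: [0.3, 0.4, 0.0]
gripper_width: 0.0854
gripper_force: 0.0
```

```bash
python3 - <<'E'
from h import *
np.set_printoptions(precision=1,suppress=True,linewidth=200)
rep()
t=arm.capture("top");s=arm.capture("side");h=np.radians(110.5)
old=cv2.imread("pics/top0.png").mean(2)
def pr(c,X):
    f=200/np.tan(np.radians(c["vfov"]/2));q=c["R"]@X+c["t"];return q[:2]/q[2]*f+[c["cx"],c["cy"]]
for k in(1,-1):
  for el in(0,-30,-46):
    e=np.radians(el);r=.027+.052*np.cos(e);X=np.array([.4985+k*r*np.cos(h),.1478+k*r*np.sin(h),.16+.052*np.sin(e)]);print(k,el,"top",pr(t,X),"side",pr(s,X))
g=t["image"].astype(int).mean(2)
for r in range(232,268):print(r,*[int(v) for v in g[r,240:304]])
g=s["image"].astype(int).mean(2)
print("side")
for r in range(208,230):print(r,*[int(v) for v in g[r,342:374]])
for n,c in(("top",t),("side",s)):
    o=cv2.imread(f"pics/{n}0.png")[:,:,::-1].astype(int);d=np.abs(o-c["image"]).max(2)
    for nm,X in(("bot",None),): pass
    b=(slice(190,215),slice(180,208)),(slice(228,268),slice(438,475)) 
    if n=="top":print("bystander diffs",[int((d[q]>40).sum()) for q in b])
    else:print("side bottle/mug",int((d[290:350,278:306]>40).sum()),int((d[143:180,338:374]>40).sum()))
E
```

```text
38.8 p [ 0.4 -0.1  0.4] yhead 110.52 z [-0.  0. -1.] F [0.3 0.4 0. ] T [-0.  0.  0.] w 0.0854 gf 0.0
1 0 top [245.5 259.8] side [367.9 243.3]
1 -30 top [249. 259.] side [366.4 249.5]
1 -46 top [252.2 258. ] side [365.  250.8]
-1 0 top [294.7 240.5] side [347.  210.4]
-1 -30 top [293.  241.7] side [347.6 219.2]
-1 -46 top [290.5 242.9] side [348.5 224.1]
232 12 17 17 17 13 15 17 18 17 17 15 10 17 17 17 18 18 19 17 17 17 19 17 17 17 17 17 17 19 17 17 17 18 18 18 17 18 17 18 18 18 18 18 17 17 18 17 17 18 18 18 18 17 3 57 177 168 166 166 166 165 166 166 166
233 10 17 16 17 16 17 17 17 17 17 20 8 17 16 16 17 17 16 18 17 17 17 17 18 18 17 17 18 18 17 17 17 17 17 18 17 18 16 17 18 17 17 17 18 18 18 18 18 17 18 19 18 18 9 0 152 171 167 166 166 165 165 166 166
234 6 14 17 16 16 17 17 17 19 20 18 11 17 16 17 17 17 18 17 17 17 16 17 18 18 18 17 18 18 17 17 17 17 17 18 17 17 17 17 18 17 17 18 18 18 17 18 18 19 18 17 18 18 14 2 82 174 168 165 166 166 165 165 166
235 20 13 15 18 13 19 18 18 18 19 14 15 18 17 19 18 17 16 16 17 17 17 17 17 17 18 16 18 17 18 17 18 19 17 17 18 18 18 17 17 18 16 17 17 
[... 8921 characters left out ...]
54 159 163 168 173 177 177 176 175 171 162 149 153 100 69 86 89 90 90
225 136 134 115 90 55 63 84 89 84 149 143 114 116 137 146 151 158 163 169 166 164 161 159 159 149 148 93 69 87 89 89 90
226 32 23 22 22 30 51 81 89 84 149 140 111 110 118 126 134 140 146 150 153 157 160 159 157 148 134 79 56 78 86 90 90
227 25 21 23 27 23 56 83 89 85 146 133 109 111 120 128 135 141 146 150 154 158 150 155 157 151 136 80 40 61 74 85 90
228 26 27 24 23 24 64 85 89 85 140 130 109 113 123 127 141 145 147 151 154 158 130 142 156 152 136 80 26 36 51 66 77
229 23 22 25 25 24 58 82 88 85 141 130 112 116 124 124 141 149 142 144 148 149 125 118 156 159 137 80 23 24 27 36 45
bystander diffs [0, 0]
side bottle/mug 0 0
```

In the top view both bars end at the positions predicted for 46° down, near (252,258) and far (291,243). The bottle and mug are unmoved and the robot is clear, so I'm handing in.

```bash
python3 -c "
from rig import arm
print(arm.job_done())"
```

```text
the job is handed in; nothing more can be done
None
```

I handed the job in at 38.8 s: the cap is on the adapter against its gasket, both cam arms are down at their stops, the gripper is clear, the bottle and mug are unmoved, and the coin stack I didn't check in the images.

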